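Shut off the marked outlet in the covered air-valve box

TASK

Push the sliding cover of the grey air-valve box all the way back, away from the couplings, so that the two valves under it lie open to view; then push the marked handle, the one with the round disc on its end, fully shut (a quarter turn clockwise seen from above, until it meets its stop, crosswise to its pipe). Only push with the fingertips: the cover must stay down in its guides, not be lifted. Leave the cover back, the plain straight handle open as it is, and the things standing around the box where they are.

Things in the scene. Friction and masses are not known exactly. Their poses are not given: they have to be found in the camera images.
- valve_box: Fixed grey box, 242 (x) x 258 (y) x 104 mm high with its 30 mm plinth, walls 6 mm. Origin: centre of its underside, on the bench. Its -x side, with two pipe couplings sticking out 36 mm, is the front, towards the robot; it stands turned clockwise by 10 to 50 degrees; +x is its back, +y its left. The front half is an open-topped bay with two valves, the rear half is closed by a deck 91 mm high.
- bay (a point): Centre of the valve bay's floor, 50 mm above the bench, 60 mm in front of the box's origin. The bay is 105 mm long (x) and 230 mm wide (y). Two pipes, half sunk in the floor, run through it along x, their tops 59 mm above the bench; the valve bodies under the handles' axes (34x26 mm) are up to 72 mm high, so fingertips pass freely above 62 mm in front of them.
- cover: Loose aluminium cover plate, 114 (x) x 238 (y) x 8 mm, about 0.35 kg, on ledges between the box's side walls (2 mm play each side), underside 92 mm above the bench. It starts over the bay; pushed 95 to 110 mm along the box's +x it meets the rear wall. A push within 35 mm of its middle needs a few N and does not jam. Origin: centre of its underside; axes as the box.
- cover_bar (a point): Centre of the upright push bar on the cover: a bar 10 mm thick (x), 70 mm long (y), which stands 22 mm up from the cover's upper face, from 100 to 122 mm above the bench. The point is 111 mm above the bench; the bar's front face lies 5 mm in front of it. The cover reaches 43 mm to the front of this point.
- cover_centre (a point): Centre of the cover plate (half-way through its thickness), 14 mm behind the push bar, 96 mm above the bench. At the rear stop it lies 56 mm behind the box's origin.
- marked_axis (a point): Point on the upright turning axis of the marked handle, at half the handle's height, 78 mm above the bench; fixed. The axis lies 37 mm in front of the box's origin, and either 51 mm to its right or 41 mm to its left (the two valves change places).
- marked_end (a point): Centre of the round disc, 28 mm across, at the end of the marked handle, 46 mm from the axis; black plastic. Between axis and disc the handle is a bar 12 mm wide. Handle and disc reach from 72 to 84 mm above the bench, below the cover; a 4 mm gap or more is left under it.
- handle_marked (a joint): Angle of the marked handle: 0 to 0.12 at the start = open (handle points to the front of the box, its -x, along its pipe), 1.571 = shut, at its stop (handle points to the left of the box, its +y, crosswise). It turns clockwise from above, stiffly (about 0.12 N m, 3 N at the disc), and stays where it is left.
- plain_axis (a point): As marked_axis, for the other valve, 92 mm beside the marked one.
- plain_end (a point): Point on the plain handle 46 mm from its axis. The plain handle is a straight bar 12 mm wide and 60 mm long, with no disc; same material and height.
- handle_plain (a joint): Angle of the plain handle, as for the marked one; 0 to 0.12 = open, and it is to stay so.
- gauge_box_red: Bystander, to be left alone: small red lidded pin-gauge box, 36x46x16 mm, beside the left (+y) wall of the valve box. Origin: centre of its underside.
- gauge_box_grey: Bystander, to be left alone: small grey pin-gauge box with red lid, 36x46x16 mm, beside the right (-y) wall of the valve box. Origin: centre of its underside.
- connector: Bystander, to be left alone: coil of blue wire with a white moulded connector, 111x102x26 mm, lying left of the valve box. Origin: centre of its underside.
- marker: Bystander, to be left alone: red paint marker standing on its end, 134 mm tall, 22 mm thick, to the left of the valve box. Origin: centre of its underside.
- film_roll: Bystander, to be left alone: roll of white wrapping film standing on its end, 148 mm across, 86 mm tall, at the right of the bench. Origin: centre of its underside.
- tape: Bystander, to be left alone: roll of yellow tape lying flat, 97 mm across, 19 mm high, left of the connector. Origin: centre of its underside.
- multimeter: Bystander, to be left alone: hand multimeter in a red holster, 176x154x74 mm, at the left of the bench. Origin: centre of its underside.

How it is judged:
By the outcome, as a careful person would: the job done as asked, in the order asked, and still so for the second after the job is handed in, with the robot touching nothing.
It also fails if it takes over 48 s, if anything falls off the work surface, if the arm or the gripper's body presses on something with over 40 N, if the wrist force passes 120 N, or if a joint passes its speed limit or range.

ROBOT

A 7-joint arm with a two-finger parallel gripper is mounted at the origin on a cart in front of the work surface, level with it; the furniture and walls round the work are solid. World frame = base frame: x ahead of the robot, y to its left, z up, the work surface at z = 0. Lengths are in m, angles in rad, forces in N, time in s.
With the tool pointing down it reaches from about 0.4 to 0.875 m from the base axis. Payload 19.3 kg.
Tool frame: the origin (TCP) lies midway between the tips of the shut fingers; the grasp point (between the pads) lies 19 mm behind it; z points along the fingers, y is the line along which they close (so a half turn about z gives the same grasp; the last joint's range is limited). The gripper opens to 85 mm and grips with 20 to 120 N. Pads are 22 mm wide; open, the fingers measure 114 mm over their backs; the gripper's body (76 mm by 85 mm) begins 54 mm behind the grasp point. The pads swing forward as they close: fully open they stand 13 mm farther back than shut.
Start: joints at [-1.283, 0.521, -0.036, 1.599, 0.021, 1.021, -0.113], TCP at [0.219, 0.585, 0.205] pointing down, gripper open.
Joint ranges: [-2.91, 2.91], [-0.3, 2.13], [-1.5, 1.42], [0.17, 2.43], [-1.26, 4.41], [0.16, 1.93], [-2.52, 2.52]. Speed limits (rad/s): [1.89, 1.89, 2.39, 2.39, 3.01, 3.01, 3.01].

INTERFACE

Orientations are given as [roll, pitch, yaw] about the fixed x, y, z axes, in that order (R = Rz(yaw) Ry(pitch) Rx(roll)).
In Python, from workcell import * gives the robot as it stands. The module is installed in compiled form; this text tells all that it offers.
- The arm moves only by the tool play_rows, never from a script. Its argument "deltas" is a list of rows, each a list of 7 numbers: the shift along the tool's x, y, z in units of 500 mm (1.0 is 500 mm), then the turn, a rotation vector about the tool's x, y, z in units of 120 degrees (1.0 is 120 degrees), then the closure, from 0 (fully open) to 1 (shut). A call has 1 to 10 rows; each row is the pose to reach, as a shift and turn from the pose commanded when the call began, along the tool's axes at that moment; what a row does not reach only later rows make up. A row lasts 1/10 s, in which the tool goes at most 50 mm and 8.59 degrees, less where a joint would pass 70% of its speed; a pose out of reach is approached as far as the arm can. A call with a number of a shift or a turn outside -1 to 1 is refused whole. A call with a gripper value outside its range is refused whole. The fingers move at their own pace and stop on an object; "newtons" is the grip in N (left out, the last holds). Time passes only in rows, so rows that repeat a pose let the fingers close. It gives the time, the measured TCP pose, the force, the opening and the grip force at its end, in the units of the state.
- observe(): the state, without advancing time (a new reading comes with each control period).
- grab_frame(name): name is "scene" or "top" or "wrist"; returns the picture (384x512x3 uint8, red, green, blue); there is no depth.
- get_calibration(name): a dict with "fovy" (degrees; the focal length in pixels is half the picture's height over the tangent of half this angle, whatever the lens; pixels are square), "cx", "cy" (the principal point, pixels), "k1" (the pictures are not rectified: a ray, as slopes to the right and down, at radius r is drawn at 1 + k1 r^2 times it, then the intrinsics apply), "xyz" and "rotation" of the camera in the world. Camera axes: x right, y down, z forward; pixel columns grow to the right and rows downward; lengths in m; the calibration is good to about 2 mm. A picture is of the moment at which its call begins: read the wrist's pose just before it. get_calibration takes no time and is no camera call; for the wrist camera it gives the pose at the moment of the call.
- job_done(): hands the job in; it is judged then, once.
The state is a dict: "clock": time; "qpos": joint angles; "qd": joint speeds; "joint_efforts": joint torques, N m; "position": TCP position; "tool_rot": TCP orientation; "force": force on the tool from outside, world axes, zero at the start; "moment": the same for the moment, N m; "grip_width": finger opening in m; "finger_force": force on a finger pad.
Only numpy, scipy, OpenCV 4.12 (cv2) and the standard library are available. Lean on these libraries where they do the work, as an engineer would, in place of code of your own. Each camera call takes 0.05 s, during which the arm holds its last target. There are 200 camera calls.

## Working session

There is one attempt and no reset: what is moved stays moved. The work goes in short steps, Python scripts to look and compute and a tool call to move; the robot and the scene stay as the last step left them, time stands still between calls to the robot, and variables do not carry over. Pictures are saved under pics/ and viewed, at most 10 in all, crops included, and the job is handed in when it is done.

Besides the shell and the picture viewer there is one more tool, called as a command line: name --pt "numbers of a row" for each row, then --argument value for the rest. play_rows: Moves the arm, as the interface text tells. Its arguments: {"type":"object","properties":{"deltas":{"type":"array"},"newtons":{"type":"number"}},"required":["deltas"]}

```bash
mkdir -p pics
python3 - <<'E'
from workcell import *
import cv2,numpy as np
s=observe();print({k:np.round(v,3) for k,v in s.items()})
for n in("top","scene"):
    print(n,get_calibration(n)); cv2.imwrite(f"pics/{n}0.png",cv2.resize(grab_frame(n)[:,:,::-1],None,fx=1.5,fy=1.5,interpolation=cv2.INTER_CUBIC))
E
```

```text
{'clock': np.float64(0.0), 'qpos': array([-1.283,  0.522, -0.036,  1.6  ,  0.021,  1.021, -0.113]), 'qd': array([ 0.   , -0.   ,  0.001,  0.001, -0.001, -0.   ,  0.001]), 'joint_efforts': array([-1.0000e-03, -9.2713e+01,  1.9800e+00, -3.6992e+01,  1.8000e-02,
        8.0000e-03, -0.0000e+00]), 'position': array([0.219, 0.585, 0.205]), 'tool_rot': array([-3.14 ,  0.   ,  2.784]), 'force': array([-0.408, -0.343, -0.136]), 'moment': array([ 0.073, -0.003, -0.013]), 'finger_force': np.float64(0.0), 'grip_width': np.float64(0.085)}
top {'fovy': 44.228420272059836, 'cx': 261.16757282976624, 'cy': 193.52695108695033, 'k1': -0.048404584957389696, 'xyz': array([ 0.22100633, -0.02692782,  1.99732213]), 'rotation': array([-3.00334747, -0.0163221 , -1.58331657])}
scene {'fovy': 42.75622645725652, 'cx': 258.0197439127697, 'cy': 194.84320126912766, 'k1': 0.02503200474788826, 'xyz': array([-1.07802286, -1.07077466,  1.34437495]), 'rotation': array([-2.15477268, -0.01407596, -0.98598786])}
```

View pics/top0.png

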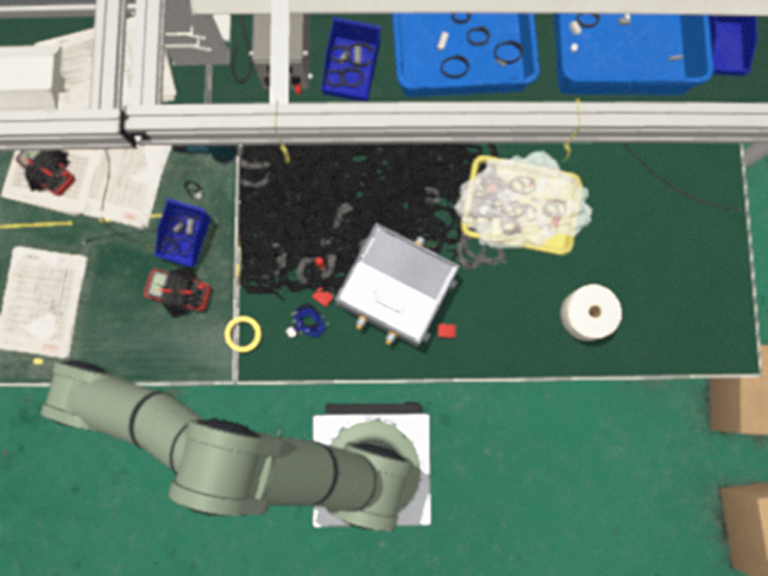

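View pics/scene0.png

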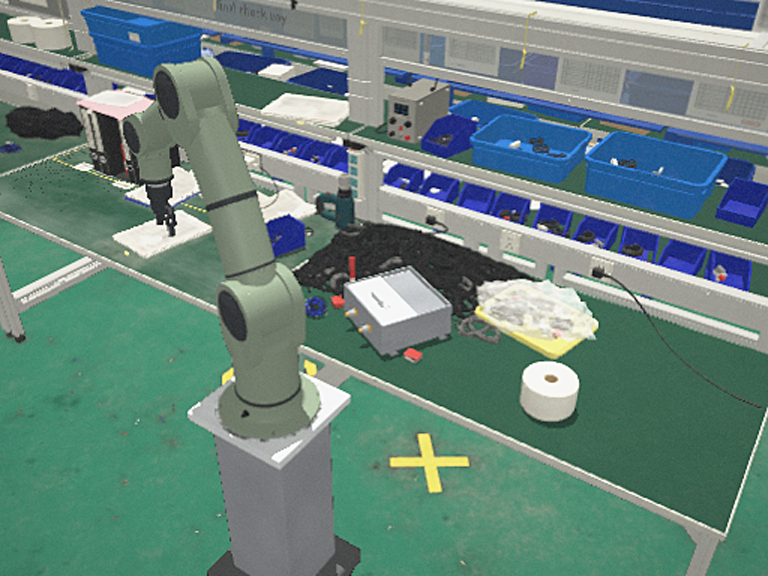

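The top view shows the box with rim corners near (378,226), (458,265), (418,343) and (338,298), and the bar near (388,302), all in 1.5x pixels. The couplings are towards the robot.

```bash
cat > h.py <<'E'
from workcell import *
import cv2,numpy as np
from scipy.spatial.transform import Rotation as R
from scipy.optimize import least_squares
def cal(n):
    c=get_calibration(n); c['R']=R.from_euler('xyz',c['rotation']).as_matrix(); c['f']=192/np.tan(np.radians(c['fovy']/2)); return c
def proj(c,P):
    q=(np.atleast_2d(P)-c['xyz'])@c['R']; s=q[:,:2]/q[:,2:]; s=s*(1+c['k1']*(s**2).sum(1,keepdims=True))
    return s*c['f']+[c['cx'],c['cy']]
def back(c,uv,z):
    d=(np.atleast_2d(uv)-[c['cx'],c['cy']])/c['f']; s=d.copy()
    for _ in range(20): s=d/(1+c['k1']*(s**2).sum(1,keepdims=True))
    r=np.c_[s,np.ones(len(s))]@c['R'].T
    return c['xyz']+r*((z-c['xyz'][2])/r[:,2])[:,None]
def Rz(a): return np.array([[np.cos(a),-np.sin(a)],[np.sin(a),np.cos(a)]])
def b2w(p,P): P=np.atleast_2d(P); return np.c_[P[:,:2]@Rz(p[2]).T+p[:2],P[:,2]]
def fit(c,uv,P,x0): return least_squares(lambda p:(proj(c,b2w(p,P))-uv).ravel(),x0)
def delta(pos,yaw,z_rpy=None):
    "shift/turn in move units from the present measured pose to a tool-down pose"
    s=observe(); T=R.from_euler('xyz',s['tool_rot']); G=R.from_euler('xyz',[np.pi,0,yaw])
    return np.round(T.inv().apply(np.array(pos)-s['position'])/.5,4), np.round((T.inv()*G).as_rotvec()/np.radians(120),4)
E
python3 - <<'E'
from h import *
c=cal("top")
uv=np.array([[378,226],[458,265],[418,343],[338,298]])/1.5
P=[[.121,.129,.104],[.121,-.129,.104],[-.121,-.129,.104],[-.121,.129,.104]]
f=fit(c,uv,P,[.5,0,-.5]);print(f.x,np.degrees(f.x[2]),f.fun)
p=f.x
print(back(c,np.array([[388,302]])/1.5,.111), b2w(p,[[-.06,0,.11]]))
w=cal("wrist");s=observe();T=R.from_euler('xyz',s['tool_rot']).as_matrix()
print("wrist in tool",T.T@(w['xyz']-s['position']),T.T@w['R'],w['fovy'])
E
```

```text
[ 0.50501544 -0.0783805  -0.49888085] -28.583767271813656 [-0.70450787 -2.66560037  1.86734821  0.47124519  1.08135681  1.00872358
 -2.23260749  1.03438032]
[[ 0.45149289 -0.05054772  0.111     ]] [[ 0.45232832 -0.04967392  0.11      ]]
wrist in tool [ 7.16241247e-02  5.89372798e-05 -1.67909841e-01] [[ 1.48042899e-03 -9.60244461e-01 -2.79156557e-01]
 [ 9.99998808e-01  1.54428044e-03 -8.81053323e-06]
 [ 4.39556277e-04 -2.79156211e-01  9.60245602e-01]] 59.51769616966964
```

Run:
```python
from h import *
p=[.505,-.0785,-.499]
for q in ([-.09,0,.26],):
    g=b2w(p,[q])[0]; print(g,delta(g,np.pi-.499))
```

```text
[ 0.42597446 -0.03543071  0.26      ] (array([-0.8227, -1.0175, -0.1089]), array([-0.0005,  0.0001,  0.0674]))
```

play_rows --pt "-0.06 -0.06 -0.1 0 0 0.03 1" --pt "-0.45 -0.55 -0.11 0 0 0.067 1" --pt "-0.45 -0.55 -0.11 0 0 0.067 1" --pt "-0.45 -0.55 -0.11 0 0 0.067 1" --pt "-0.45 -0.55 -0.11 0 0 0.067 1" --pt "-0.45 -0.55 -0.11 0 0 0.067 1" --pt "-0.45 -0.55 -0.11 0 0 0.067 1" --pt "-0.45 -0.55 -0.11 0 0 0.067 1" --pt "-0.45 -0.55 -0.11 0 0 0.067 1" --pt "-0.45 -0.55 -0.11 0 0 0.067 1"

```text
clock: 1.1
position: [0.3333, 0.249, 0.2606]
tool_rot: [3.141, -0.0, 2.643]
force: [0.1, 0.3, -0.6]
grip_width: 0.0
finger_force: 0.0
```

Run:
```python
from h import *
p=[.505,-.0785,-.499]
print(observe()['qpos'],delta(b2w(p,[[-.09,0,.26]])[0],np.pi-.499))
```

```text
[-0.8947003   0.11327908  0.12149759  2.04506862 -0.016678    0.98384523
  0.3071478 ] (array([-0.4349, -0.4109,  0.001 ]), array([ 0.0002, -0.    ,  0.    ]))
```

play_rows --pt "-0.435 -0.41 0 0 0 0 1" --pt "-0.435 -0.41 0 0 0 0 1" --pt "-0.435 -0.41 0 0 0 0 1" --pt "-0.435 -0.41 0 0 0 0 1" --pt "-0.435 -0.41 0 0 0 0 1" --pt "-0.435 -0.41 0 0 0 0 1" --pt "-0.435 -0.41 0 0 0 0 1" --pt "-0.435 -0.41 0 0 0 0 1" --pt "-0.435 -0.41 0 0 0 0 1"

```text
clock: 2.0
position: [0.4264, -0.0335, 0.2603]
tool_rot: [-3.141, -0.001, 2.646]
force: [0.0, 0.7, 0.3]
grip_width: 0.0002
finger_force: 0.0
```

Run:
```python
from h import *
print(observe()['position'],observe()['qpos']);c=cal("wrist");I=grab_frame("wrist")
np.save("w1.npy",I);cv2.imwrite("pics/w1.png",cv2.resize(I[:,:,::-1],None,fx=1.5,fy=1.5))
import pickle;pickle.dump(c,open("w1.pkl","wb"))
```

```text
[ 0.4264378  -0.03351464  0.26025437] [-0.44070642  0.13998035  0.42863164  2.03168936 -0.06976498  0.98418096
  1.0976891 ]
```

View pics/w1.png

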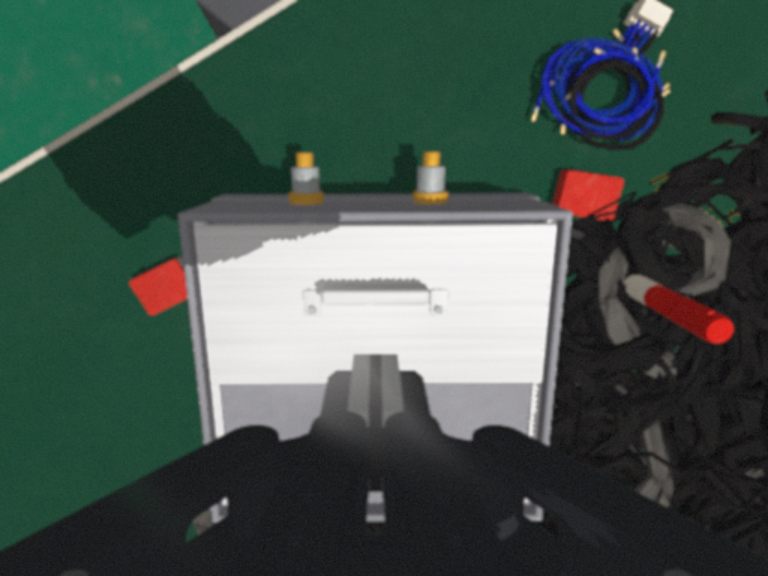

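Wrist view: the front rim corners are at (181,213) and (572,211), and the bar spans about (303–447, 296). The couplings are at x=305 and 432, so the valves lie at box y of about -51 and +41 mm.

Run:
```python
from h import *
import pickle;c=pickle.load(open("w1.pkl","rb"))
P=[[-.121,-.129,.104],[-.121,.129,.104]]
f=fit(c,(np.array([[181,213],[572,211]])+.0)/1.5,P,[.505,-.0785,-.5]);print(f.x,f.fun);p=f.x
def w2b(W): return (np.atleast_2d(W)[:,:2]-p[:2])@Rz(p[2])
print(w2b(back(c,np.array([[303,289],[447,289],[303,304],[447,304]])/1.5,.122)))
print(w2b(back(c,np.array([[375,384],[375,222]])/1.5,.100)))
print(proj(c,b2w(p,[[0,.129,.104],[0,-.129,.104],[-.06,.035,.122],[-.06,-.035,.122]]))*1.5)
print(proj(c,observe()['position'])*1.5)
```

```text
[ 0.50837651 -0.07614533 -0.48937999] [-4.38397779  0.52412893  4.37142294  0.48520253]
[[-0.07576634 -0.04657642]
 [-0.07531832  0.04447119]
 [-0.0658103  -0.04702253]
 [-0.0653608   0.04481566]]
[[ 0.00165757 -0.00145379]
 [-0.11470153 -0.00086093]]
[[560.10090329 384.03647755]
 [194.31078689 385.59862958]
 [431.37357865 312.0365958 ]
 [322.16913117 312.5407881 ]]
[[375.08222528 350.68229154]]
```

play_rows --pt "0.016 0 0.08 0 0 0 1" --pt "0.016 0 0.16 0 0 0 1" --pt "0.016 0 0.22 0 0 0 1" --pt "0.016 0 0.27 0 0 0 1" --pt "0.016 0 0.29 0 0 0 1" --pt "0.016 0 0.304 0 0 0 1" --pt "0.016 0 0.304 0 0 0 1"

```text
clock: 2.75
position: [0.4195, -0.0307, 0.1086]
tool_rot: [3.142, -0.0, 2.644]
force: [0.2, -0.2, 0.9]
grip_width: 0.0005
finger_force: 0.0
```

play_rows --pt "-0.01 0 0 0 0 0 1" --pt "-0.02 0 0 0 0 0 1" --pt "-0.03 0 0 0 0 0 1" --pt "-0.04 0 0 0 0 0 1" --pt "-0.05 0 0 0 0 0 1"

```text
clock: 3.25
position: [0.4419, -0.0434, 0.1087]
tool_rot: [3.141, 0.0, 2.643]
force: [0.3, 0.6, 0.1]
grip_width: -0.0001
finger_force: 0.0
```

Run:
```python
from h import *
print(observe()['force']);I=grab_frame("wrist")
cv2.imwrite("pics/w2.png",cv2.resize(I[:,:,::-1],None,fx=1.5,fy=1.5))
```

```text
[0.30483696 0.57798985 0.11664132]
```

View pics/w2.png

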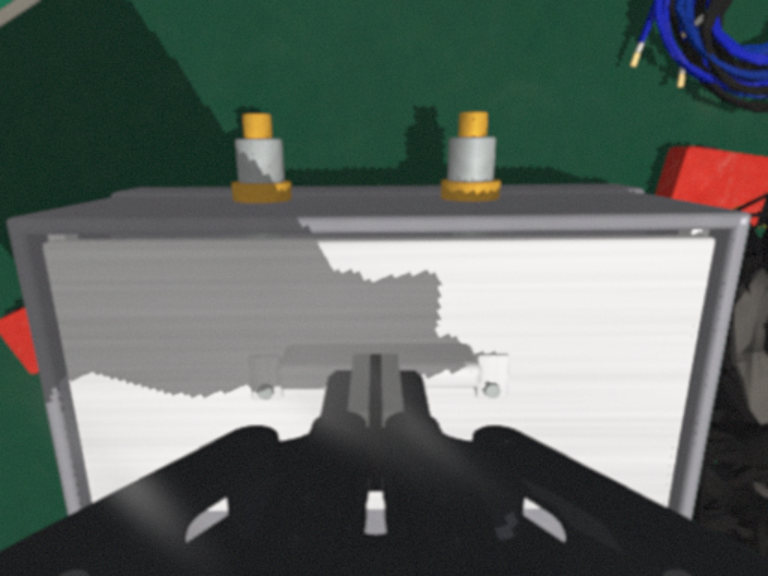

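The wrist view shows the fingertips at (375,354), in front of and nearly touching the bar (250–508, ~370) and centred on it. The cover is still over the bay.

play_rows --pt "-0.01 0 0 0 0 0 1" --pt "-0.02 0 0 0 0 0 1" --pt "-0.03 0 0 0 0 0 1" --pt "-0.04 0 0 0 0 0 1" --pt "-0.05 0 0 0 0 0 1" --pt "-0.06 0 0 0 0 0 1" --pt "-0.07 0 0 0 0 0 1" --pt "-0.08 0 0 0 0 0 1"

```text
clock: 4.1
position: [0.4769, -0.0624, 0.1085]
tool_rot: [-3.142, -0.0, 2.643]
force: [-1.2, 0.5, -0.1]
grip_width: -0.0002
finger_force: 0.0
```

play_rows --pt "-0.012 0 0 0 0 0 1" --pt "-0.024 0 0 0 0 0 1" --pt "-0.036 0 0 0 0 0 1" --pt "-0.048 0 0 0 0 0 1" --pt "-0.06 0 0 0 0 0 1" --pt "-0.07 0 0 0 0 0 1" --pt "-0.08 0 0 0 0 0 1" --pt "-0.09 0 0 0 0 0 1"

```text
clock: 4.9
position: [0.5164, -0.0839, 0.1085]
tool_rot: [-3.142, -0.0, 2.643]
force: [-0.6, 0.6, 0.9]
grip_width: -0.0005
finger_force: 0.0
```

play_rows --pt "-0.005 0 0 0 0 0 1" --pt "-0.01 0 0 0 0 0 1" --pt "-0.015 0 0 0 0 0 1" --pt "-0.02 0 0 0 0 0 1"

```text
clock: 5.3
position: [0.5249, -0.0885, 0.1085]
tool_rot: [3.142, -0.0, 2.643]
force: [-0.2, 0.0, -0.2]
grip_width: 0.0001
finger_force: 0.0
```

Run:
```python
from h import *
print(observe()['force']);I=grab_frame("wrist")
cv2.imwrite("pics/w3.png",cv2.resize(I[:,:,::-1],None,fx=1.5,fy=1.5))
```

```text
[-0.17604039  0.04757987 -0.1647186 ]
```

View pics/w3.png

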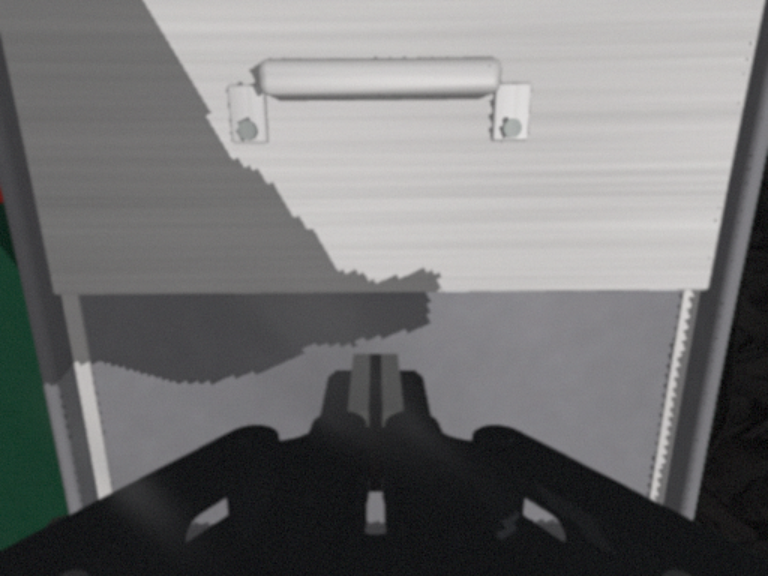

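The fingers passed over the bar without moving it: the bar is now at (380,78), in front of the tips. The box heights must be off relative to the arm, so I'll estimate a height offset from the known widths.

Run:
```python
from h import *
import pickle
def go(c,uv,P,l):
    P=np.array(P,float); uv=np.array(uv)/1.5
    f=least_squares(lambda q:(proj(c,b2w(q[:3],P)+[0,0,q[3]])-uv).ravel(),[.505,-.077,-.495,0]);print(l,f.x.round(4),f.fun.round(1))
c=cal("wrist")
x=.0
go(c,[[53,293],[712,290]],[[x,-.119,.1],[x,.119,.1]],"w3 edge")
go(c,[[53,293],[712,290],[262,78],[500,78]],[[x,-.119,.1],[x,.119,.1],[x-.071,-.035,.117],[x-.071,.035,.117]],"w3 +bar")
c=pickle.load(open("w1.pkl","rb"))
go(c,[[181,213],[572,211]],[[-.121,-.129,.104],[-.121,.129,.104]],"w1 rim")
go(c,[[195,222],[556,222],[211,384],[547,384]],[[x-.114,-.119,.1],[x-.114,.119,.1],[x,-.119,.1],[x,.119,.1]],"w1 cover")
```

```text
w3 edge [ 5.092e-01 -7.720e-02 -4.917e-01 -2.000e-04] [ 0.  0. -0.  0.]
w3 +bar [ 0.5097 -0.0777 -0.4911 -0.0006] [ 0.3  1.  -1.1  0.7  0.  -0.2  0.7 -1.2]
w1 rim [ 0.5092 -0.0766 -0.4894 -0.0109] [0. 0. 0. 0.]
w1 cover [ 5.088e-01 -7.610e-02 -4.899e-01 -2.000e-04] [-0.6  1.4  2.5  0.4 -0.1 -0.6 -1.9 -1.4]
```

The heights fit (offset about 0), so the tips may end short of the TCP. I'll probe the fixed deck behind the cover, 91 mm high, gently.

play_rows --pt "-0.02 0 0 0 0 0 1" --pt "-0.04 0 0 0 0 0 1" --pt "-0.04 0 0.01 0 0 0 1" --pt "-0.04 0 0.02 0 0 0 1" --pt "-0.04 0 0.027 0 0 0 1" --pt "-0.04 0 0.03 0 0 0 1" --pt "-0.04 0 0.03 0 0 0 1"

```text
clock: 6.05
position: [0.5421, -0.098, 0.0932]
tool_rot: [-3.141, -0.0, 2.643]
force: [0.4, -0.6, -0.3]
grip_width: 0.0
finger_force: 0.0
```

play_rows --pt "0 0 0.002 0 0 0 1" --pt "0 0 0.004 0 0 0 1" --pt "0 0 0.006 0 0 0 1" --pt "0 0 0.006 0 0 0 1"

```text
clock: 6.45
position: [0.5424, -0.0981, 0.0904]
tool_rot: [-3.142, -0.0, 2.643]
force: [-1.5, -0.2, -0.1]
grip_width: 0.0001
finger_force: 0.0
```

play_rows --pt "0 0 0.003 0 0 0 1" --pt "0 0 0.006 0 0 0 1" --pt "0 0 0.006 0 0 0 1"

```text
clock: 6.75
position: [0.5423, -0.098, 0.0873]
tool_rot: [-3.141, -0.0, 2.643]
force: [0.0, -0.0, 0.6]
grip_width: 0.0004
finger_force: 0.0
```

play_rows --pt "0 0 0.003 0 0 0 1" --pt "0 0 0.006 0 0 0 1" --pt "0 0 0.006 0 0 0 1"

```text
clock: 7.05
position: [0.5423, -0.098, 0.0843]
tool_rot: [-3.141, -0.0, 2.643]
force: [0.2, -0.2, -1.2]
grip_width: -0.0004
finger_force: 0.0
```

play_rows --pt "0 0 0.003 0 0 0 1" --pt "0 0 0.006 0 0 0 1" --pt "0 0 0.006 0 0 0 1"

```text
clock: 7.35
position: [0.5423, -0.098, 0.0813]
tool_rot: [-3.141, -0.0, 2.643]
force: [-0.1, -0.0, 0.8]
grip_width: 0.0002
finger_force: 0.0
```

play_rows --pt "0 0 0.003 0 0 0 1" --pt "0 0 0.006 0 0 0 1" --pt "0 0 0.006 0 0 0 1"

```text
clock: 7.65
position: [0.5423, -0.0981, 0.0783]
tool_rot: [-3.141, -0.0, 2.643]
force: [-0.3, -0.2, 0.5]
grip_width: 0.0004
finger_force: 0.0
```

play_rows --pt "0 0 0.003 0 0 0 1" --pt "0 0 0.006 0 0 0 1" --pt "0 0 0.006 0 0 0 1"

```text
clock: 7.95
position: [0.5423, -0.0981, 0.0753]
tool_rot: [-3.141, -0.0, 2.643]
force: [1.0, 0.5, 0.2]
grip_width: -0.0001
finger_force: 0.0
```

Run:
```python
from h import *
s=observe();print(s['position'],s['force'])
c=cal("scene");u=proj(c,s['position'])[0];print(u)
I=grab_frame("scene")[:,:,::-1];x,y=u.astype(int)
A=cv2.resize(I[y-60:y+40,x-65:x+65],None,fx=6,fy=6,interpolation=cv2.INTER_CUBIC)
cv2.imwrite("pics/s4.png",A)
```

```text
[ 0.54228158 -0.09805883  0.07528078] [1.02245633 0.53977499 0.18555574]
[272.14607204 198.8743378 ]
```

View pics/s4.png

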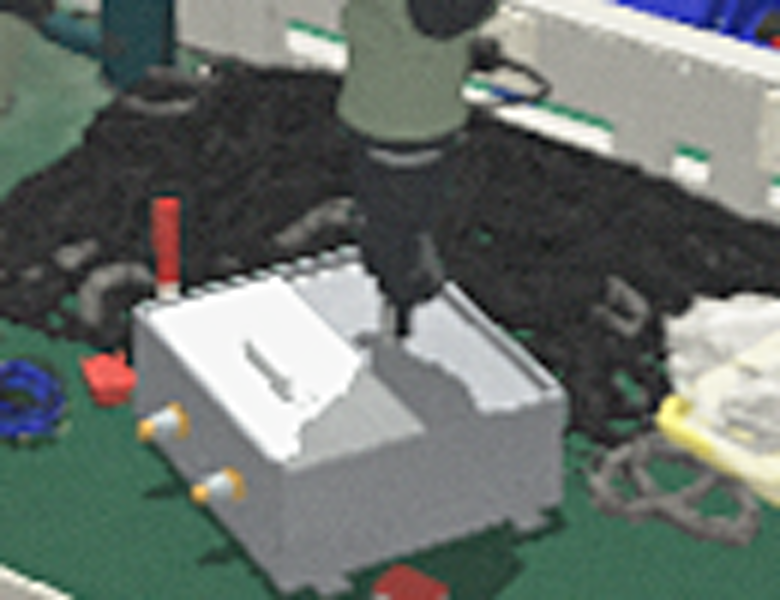

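The tip shows at crop (402,338), while the TCP projects to (391,365). The tip is about 20 mm above the reported TCP, so I'll keep probing.

play_rows --pt "0 0 0.003 0 0 0 1" --pt "0 0 0.006 0 0 0 1" --pt "0 0 0.006 0 0 0 1"

```text
clock: 8.3
position: [0.5423, -0.098, 0.0723]
tool_rot: [-3.141, -0.0, 2.643]
force: [0.4, 0.7, 0.4]
grip_width: -0.0001
finger_force: 0.0
```

play_rows --pt "0 0 0.003 0 0 0 1" --pt "0 0 0.006 0 0 0 1" --pt "0 0 0.006 0 0 0 1"

```text
clock: 8.6
position: [0.5423, -0.098, 0.0693]
tool_rot: [-3.141, -0.0, 2.643]
force: [-0.9, -0.0, 0.5]
grip_width: -0.0003
finger_force: 0.0
```

play_rows --pt "0 0 0.002 0 0 0 1" --pt "0 0 0.004 0 0 0 1" --pt "0 0 0.004 0 0 0 1"

```text
clock: 8.9
position: [0.5424, -0.098, 0.0674]
tool_rot: [-3.142, -0.0, 2.644]
force: [-0.1, 0.4, -0.2]
grip_width: -0.0
finger_force: 0.0
```

play_rows --pt "0 0 0.002 0 0 0 1" --pt "0 0 0.004 0 0 0 1" --pt "0 0 0.004 0 0 0 1"

```text
clock: 9.2
position: [0.5424, -0.098, 0.0654]
tool_rot: [-3.142, -0.0, 2.643]
force: [0.3, -0.9, -0.3]
grip_width: 0.0002
finger_force: 0.0
```

play_rows --pt "0 0 0.002 0 0 0 1" --pt "0 0 0.004 0 0 0 1" --pt "0 0 0.004 0 0 0 1"

```text
clock: 9.5
position: [0.5425, -0.0981, 0.0651]
tool_rot: [3.141, 0.0, 2.643]
force: [-12.0, 2.6, 38.2]
grip_width: 0.0001
finger_force: 19.3
```

play_rows --pt "0 0 0.002 0 0 0 1" --pt "0 0 0.004 0 0 0 1" --pt "0 0 0.004 0 0 0 1"

```text
clock: 9.8
position: [0.5426, -0.098, 0.0649]
tool_rot: [3.139, 0.001, 2.643]
force: [-24.6, 6.3, 81.1]
grip_width: 0.0003
finger_force: 40.2
```

Contact came at TCP z 0.0653, against a deck at 0.091, so the true tips sit about 26 mm above the reported TCP. Lifting, and going back in front of the bar.

play_rows --pt "0 0 -0.06 0 0 0 1" --pt "0 0 -0.15 0 0 0 1" --pt "0.09 0 -0.17 0 0 0 1" --pt "0.18 0.004 -0.17 0 0 0 1" --pt "0.26 0.004 -0.17 0 0 0 1" --pt "0.288 0.004 -0.17 0 0 0 1" --pt "0.288 0.004 -0.12 0 0 0 1" --pt "0.288 0.004 -0.07 0 0 0 1" --pt "0.288 0.004 -0.047 0 0 0 1" --pt "0.288 0.004 -0.047 0 0 0 1"

```text
clock: 10.8
position: [0.4164, -0.0278, 0.0839]
tool_rot: [-3.14, -0.002, 2.643]
force: [0.2, 0.4, 0.1]
grip_width: 0.0
finger_force: 0.0
```

play_rows --pt "-0.015 0 0 0 0 0 1" --pt "-0.03 0 0 0 0 0 1" --pt "-0.045 0 0 0 0 0 1" --pt "-0.06 0 0 0 0 0 1"

```text
clock: 11.2
position: [0.4439, -0.0421, 0.0854]
tool_rot: [3.141, 0.0, 2.643]
force: [-2.5, 1.9, 2.8]
grip_width: -0.0001
finger_force: 1.5
```

play_rows --pt "-0.02 0 0 0 0 0 1" --pt "-0.04 0 0 0 0 0 1" --pt "-0.06 0 0 0 0 0 1" --pt "-0.08 0 0 0 0 0 1" --pt "-0.1 0 0 0 0 0 1" --pt "-0.12 0 0 0 0 0 1" --pt "-0.135 0 0 0 0 0 1" --pt "-0.15 0 0 0 0 0 1"

```text
clock: 12.0
position: [0.5095, -0.0777, 0.0849]
tool_rot: [3.142, -0.001, 2.644]
force: [-3.3, 5.9, 2.4]
grip_width: 0.0004
finger_force: 2.5
```

play_rows --pt "-0.01 0 0 0 0 0 1" --pt "-0.02 0 0 0 0 0 1" --pt "-0.025 0 0 0 0 0 1" --pt "-0.03 0 0 0 0 0 1"

```text
clock: 12.4
position: [0.5223, -0.085, 0.085]
tool_rot: [-3.141, -0.0, 2.643]
force: [-1.2, 1.9, -0.6]
grip_width: -0.0001
finger_force: 1.1
```

play_rows --pt "-0.005 0 0 0 0 0 1" --pt "-0.01 0 0 0 0 0 1" --pt "-0.01 0 0 0 0 0 1"

```text
clock: 12.7
position: [0.527, -0.0876, 0.085]
tool_rot: [-3.141, 0.001, 2.643]
force: [0.4, 0.2, -0.4]
grip_width: 0.0002
finger_force: 0.0
```

play_rows --pt "-0.003 0 0 0 0 0 1" --pt "-0.006 0 0 0 0 0 1" --pt "-0.006 0 0 0 0 0 1"

```text
clock: 13.0
position: [0.5286, -0.0888, 0.0849]
tool_rot: [-3.141, -0.001, 2.643]
force: [-6.4, 1.0, 3.3]
grip_width: -0.0002
finger_force: 2.8
```

play_rows --pt "-0.002 0 0 0 0 0 1" --pt "-0.004 0 0 0 0 0 1" --pt "-0.004 0 0 0 0 0 1"

```text
clock: 13.3
position: [0.5287, -0.0889, 0.0847]
tool_rot: [-3.141, -0.005, 2.644]
force: [-15.6, 6.2, 11.7]
grip_width: -0.0
finger_force: 8.5
```

At the rear stop. Backing off, lifting and looking into the bay.

play_rows --pt "0.03 0 0 0 0 0 1" --pt "0.06 0 -0.02 0 0 0 1" --pt "0.1 0 -0.1 0 0 0 1" --pt "0.15 0 -0.18 0 0 0 1" --pt "0.2 0 -0.22 0 0 0 1" --pt "0.2 0 -0.22 0 0 0 1"

```text
clock: 13.9
position: [0.4427, -0.0408, 0.1975]
tool_rot: [3.138, 0.003, 2.645]
force: [0.1, -0.5, -1.2]
grip_width: 0.0003
finger_force: 0.0
```

Run:
```python
from h import *
print(observe()['position']);c=cal("wrist");I=grab_frame("wrist")
cv2.imwrite("pics/w5.png",cv2.resize(I[:,:,::-1],None,fx=1.5,fy=1.5))
import pickle;pickle.dump(c,open("w5.pkl","wb"))
```

```text
[ 0.4427092  -0.04075699  0.1974997 ]
```

View pics/w5.png

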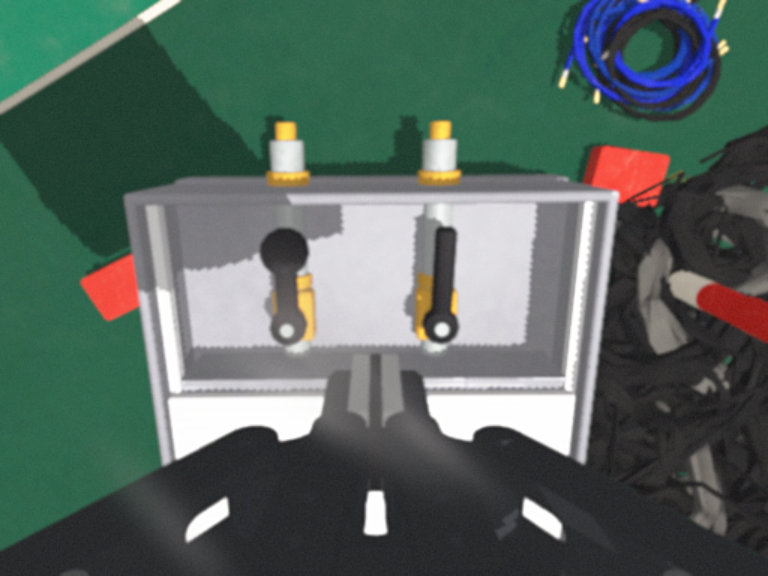

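The bay is open. The marked handle is the right one, with its axis at (288,328) and disc at (285,250). The plain handle is at (441,325) to (445,235).

Run:
```python
from h import *
import pickle;c=pickle.load(open("w5.pkl","rb"))
a,d,pl,pe=back(c,np.array([[288,328],[285,250],[441,325],[445,232]])/1.5,.084)[:,:2]
m=pl-a; print("axes dist",np.linalg.norm(m)); yaw=np.arctan2(m[1],m[0])-np.pi/2; print("yaw",yaw,"r",np.linalg.norm(d-a),"disc in box",Rz(yaw).T@(d-a),"plain end",Rz(yaw).T@(pe-a),"axis",a)
s=observe();T=R.from_euler('xyz',s['tool_rot'])
def tool(F,z): W=np.r_[a+Rz(yaw)@F,z]; return (T.inv().apply(W-s['position'])/.5).round(3)
print("pre",tool([-.044,-.036],.12),tool([-.044,-.036],.043))
for th in np.radians([0,15,30,45,60,75,90,95]):
    h=np.array([-np.cos(th),np.sin(th)]);t=np.array([np.sin(th),np.cos(th)])
    print(int(np.degrees(th)+.5),tool(.046*h-.024*t,.043))
```

```text
axes dist 0.09090605276937438
yaw -0.4757994409619879 r 0.047210180862271 disc in box [-0.04718558  0.00152387] plain end [-0.05566377  0.09218743] axis [ 0.44831634 -0.10215575]
pre [ 0.02  -0.177  0.152] [ 0.021 -0.177  0.306]
0 [ 0.025 -0.153  0.306]
15 [ 0.035 -0.128  0.306]
30 [ 0.038 -0.101  0.306]
45 [ 0.034 -0.074  0.306]
60 [ 0.023 -0.05   0.306]
75 [ 0.006 -0.029  0.307]
90 [-0.016 -0.013  0.307]
95 [-0.024 -0.009  0.307]
```

play_rows --pt "0.01 -0.09 0 0 0 0 1" --pt "0.02 -0.175 0 0 0 0 1" --pt "0.02 -0.175 0.06 0 0 0 1" --pt "0.02 -0.175 0.14 0 0 0 1" --pt "0.02 -0.175 0.21 0 0 0 1" --pt "0.02 -0.175 0.25 0 0 0 1" --pt "0.02 -0.175 0.28 0 0 0 1" --pt "0.02 -0.175 0.295 0 0 0 1" --pt "0.02 -0.175 0.306 0 0 0 1" --pt "0.02 -0.175 0.306 0 0 0 1"

```text
clock: 14.95
position: [0.3926, -0.1142, 0.0416]
tool_rot: [-3.141, -0.0, 2.643]
force: [0.4, -0.4, -0.0]
grip_width: 0.0001
finger_force: 0.0
```

play_rows --pt "0.003 0.011 0 0 0 0 1" --pt "0.005 0.022 0 0 0 0 1" --pt "0.01 0.034 0 0 0 0 1" --pt "0.015 0.047 0 0 0 0 1" --pt "0.017 0.06 0 0 0 0 1" --pt "0.018 0.074 0 0 0 0 1" --pt "0.018 0.074 0 0 0 0 1"

```text
clock: 15.65
position: [0.4026, -0.076, 0.042]
tool_rot: [3.141, -0.0, 2.645]
force: [-1.4, 1.1, 1.4]
grip_width: -0.0001
finger_force: 0.3
```

play_rows --pt "-0.001 0.014 0 0 0 0 1" --pt "-0.004 0.027 0 0 0 0 1" --pt "-0.009 0.039 0 0 0 0 1" --pt "-0.015 0.051 0 0 0 0 1" --pt "-0.023 0.062 0 0 0 0 1" --pt "-0.032 0.072 0 0 0 0 1" --pt "-0.043 0.08 0 0 0 0 1" --pt "-0.043 0.08 0 0 0 0 1"

```text
clock: 16.45
position: [0.4416, -0.052, 0.042]
tool_rot: [3.141, 0.001, 2.644]
force: [-0.5, -0.5, -0.4]
grip_width: 0.0001
finger_force: 0.0
```

play_rows --pt "-0.005 0.004 0 0 0 0 1" --pt "-0.009 0.007 0 0 0 0 1" --pt "-0.009 0.007 0 0 0 0 1"

```text
clock: 16.75
position: [0.4463, -0.0514, 0.042]
tool_rot: [3.142, 0.0, 2.643]
force: [-0.6, -0.7, -0.6]
grip_width: 0.0001
finger_force: 0.2
```

play_rows --pt "-0.004 0 0 0 0 0 1" --pt "-0.008 0 0 0 0 0 1" --pt "-0.008 0 0 0 0 0 1"

```text
clock: 17.05
position: [0.4487, -0.0525, 0.0419]
tool_rot: [3.141, -0.002, 2.644]
force: [-5.9, 6.9, 4.5]
grip_width: -0.0004
finger_force: 4.5
```

play_rows --pt "-0.003 0 0 0 0 0 1" --pt "-0.006 0 0 0 0 0 1" --pt "-0.006 0 0 0 0 0 1"

```text
clock: 17.35
position: [0.4489, -0.0528, 0.0415]
tool_rot: [-3.141, -0.007, 2.645]
force: [-17.8, 16.6, 9.7]
grip_width: -0.0002
finger_force: 11.3
```

At the stop with about 24 N. Backing off, lifting and checking.

play_rows --pt "0.02 0 0 0 0 0 1" --pt "0.04 0 0 0 0 0 1" --pt "0.04 0 -0.06 0 0 0 1" --pt "0.04 0 -0.14 0 0 0 1" --pt "0.04 0 -0.22 0 0 0 1" --pt "0.04 0 -0.3 0 0 0 1" --pt "0.04 0 -0.34 0 0 0 1" --pt "0.04 0 -0.34 0 0 0 1"

```text
clock: 18.15
position: [0.4359, -0.0449, 0.2144]
tool_rot: [3.138, 0.004, 2.644]
force: [0.3, -0.0, -1.0]
grip_width: -0.0
finger_force: 0.0
```

Run:
```python
from h import *
print(observe()['position']);I=grab_frame("wrist")
cv2.imwrite("pics/w6.png",cv2.resize(I[:,:,::-1],None,fx=1.5,fy=1.5))
```

```text
[ 0.43593165 -0.04493615  0.2144338 ]
```

View pics/w6.png

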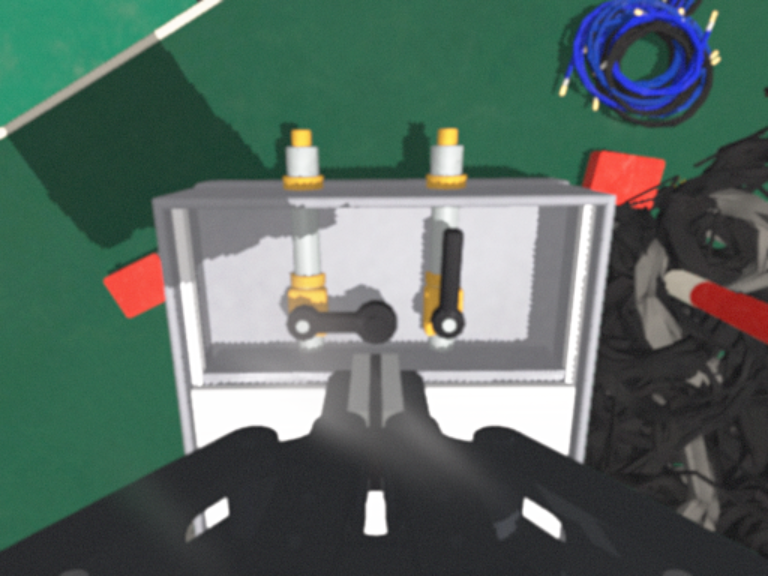

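The marked handle now runs from (302,324) to its disc at (376,322), crosswise and at its stop. The plain handle is unchanged, the cover is back, and nothing around the box moved. Handing in.

```bash
python3 -c "
from workcell import *
print(job_done())"
```

```text
the job is handed in; nothing more can be done
None
```

The job is handed in: the cover is back at its rear stop, the marked handle is shut at its stop, and the plain handle is still open. The last wrist view shows the red boxes and the coil where they were; the film roll, tape and multimeter were outside that view, and the arm did not go near them.

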